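# Load the pack fixture, seat the clamp plate on its three balls and switch on the test

## Robot

A 6-joint arm with a two-finger parallel gripper is mounted at the origin on the work surface. World frame = base frame: x ahead of the robot, y to its left, z up, the work surface at z = 0. Lengths are in m, angles in rad, forces in N, time in s.
With the tool pointing down it reaches from about 0.35 to 0.875 m from the base axis. Payload 4.2 kg.
Tool frame: the origin (TCP) lies on the centre line of the jaws, within the pads' length; the fingertips stand 25 mm ahead of it and the grasp point (between the pads) lies 6 mm ahead of it; z points along the fingers, y is the line along which they close (so a half turn about z gives the same grasp; the last joint's range is limited). The gripper opens to 87 mm and grips with 3 to 60 N. Pads are 19 mm wide; open, the fingers measure 117 mm over their backs; the gripper's body (75 mm by 190 mm) begins 51 mm behind the grasp point.
Start: joints at [0.259, 0.385, 0.008, 0, -1.194, -0.259], TCP at [0.625, 0, 0.248] pointing down, gripper open.
Joint ranges: [-3.14, 3.14], [-1.21, 2.06], [-1.07, 1.41], [-3.16, 2.05], [-2.99, -0.16], [-3.1, 3.1]. Speed limits (rad/s): [2.79, 2.79, 3.14, 3.14, 3.14, 3.14].

## Interface

Orientations are given as a unit quaternion [w, x, y, z].
In Python, from station import telemetry, imaging, ticket gives the robot as it stands.
- The arm moves only by the tool jog_arm, never from a script. Its argument "deltas" is one flat list of numbers, 7 for each row, row after row: the finger opening in m, from 0 to 0.087, then the shift along the world's x, y, z in m, then the turn, a rotation vector about the world's x, y, z in rad. In form: [hand, x, y, z, rx, ry, rz, hand, x, y, z, rx, ry, rz, ...]. A call has 1 to 10 rows; each row is the pose to reach, as a shift and turn from the pose commanded when the call began; what a row does not reach only later rows make up. A row lasts 1/10 s, in which the tool goes at most 50 mm and 8.59 degrees, less where a joint would pass 70% of its speed; a pose out of reach is approached as far as the arm can. A call with a gripper value outside its range is refused whole. The fingers move at their own pace and stop on an object; "force" is the grip in N (left out, the last holds). Time passes only in rows, so rows that repeat a pose let the fingers close. It gives the time, the measured TCP pose, the force, the opening and the grip force at its end, in the units of the state.
- telemetry.get_state(): the state, without advancing time (a new reading comes with each control period).
- imaging.capture(name): name is "scene" or "side" or "wrist"; returns the picture (400x640x3 uint8, blue, green, red); there is no depth.
- imaging.get_calibration(name): a dict with "fx", "fy", "cx", "cy" (pixels), "R" (3x3) and "t" (3): a world point X has camera coordinates R X + t; the wrist camera has in their place "hand_eye" (4x4, takes a point from camera to tool coordinates, whose origin is the TCP and whose axes are the flange's). Camera axes: x right, y down, z forward; pixel columns grow to the right and rows downward; lengths in m; the calibration is good to about 2 mm. A picture is of the moment at which its call begins: read the wrist's pose just before it. get_calibration takes no time and is no camera call.
- ticket.hand_in(): hands the job in; it is judged then, once.
The state is a dict: "clock": time; "joints": joint angles; "joint_velocities": joint speeds; "effort": joint torques, N m; "tcp_pos": TCP position; "orientation": TCP orientation; "contact_force": force on the tool from outside, world axes, zero at the start; "moment": the same for the moment, N m; "grip_width": opening from 0.0 (shut) to 1.0 (fully open); "gripper_force": force on a finger pad.
Only numpy, scipy, OpenCV 4.12 (cv2) and the standard library are available. Lean on these libraries where they do the work, as an engineer would, in place of code of your own. Each camera call takes 0.05 s, during which the arm holds its last target. There are 200 camera calls.

## Task

Take the empty cell holder off the orange fixture and lay it on the table clear of it, and stand every battery pack upright in a pocket of the fixture, one to a pocket. Then lift the clamp plate up and off its hook and seat it on the fixture's three balls, pressed past both spring clips so that it sits fully home and level, and let go of it; only then throw the test switch's lever all the way over to on. Leave everything else on the table alone.

Things in the scene. Friction and masses are not known exactly. Their poses are not given: they have to be found in the camera images.
- fixture: Orange fixture base, 190 mm (x) by 250 mm (y) by 12 mm, fixed. Origin: centre of its underside; z up. On it: 2 x 2 pockets between 24 mm high ribs; three steel balls of radius 8 mm, centres 78 mm above the table, at (x,y) = (-80,0), (80,82), (80,-82) mm on thin posts; two sprung clips 105 mm high at y = +-108 mm.
- pocket0 (a point): Centre of the floor of pocket 0, 12 mm above the table, axes as the fixture. The pocket is 52 mm in x by 72 mm in y, ribs 24 mm high; a pack stands in it with its 44 mm side along fixture x. Any pack may use any pocket.
- pocket1 (a point): Centre of the floor of pocket 1, 12 mm above the table, axes as the fixture. The pocket is 52 mm in x by 72 mm in y, ribs 24 mm high; a pack stands in it with its 44 mm side along fixture x. Any pack may use any pocket.
- pocket2 (a point): Centre of the floor of pocket 2, 12 mm above the table, axes as the fixture. The pocket is 52 mm in x by 72 mm in y, ribs 24 mm high; a pack stands in it with its 44 mm side along fixture x. Any pack may use any pocket.
- pocket3 (a point): Centre of the floor of pocket 3, 12 mm above the table, axes as the fixture. The pocket is 52 mm in x by 72 mm in y, ribs 24 mm high; a pack stands in it with its 44 mm side along fixture x. Any pack may use any pocket.
- plate_home (a point): Where the clamp plate's origin lies when fully home on the three balls, 89 mm above the table (15 mm above the tops of loaded packs), axes as the fixture. Home has the plate's x and y along the fixture's x and y, not turned half round.
- clip_left (a joint): Sprung roller clip at fixture +y, rad: 0 = upright at its stop, grows outward; about 0.01 with the plate home under the roller, up to 0.03 as the catch pin passes. Each roller pushes inward with 3 to 5 N. From 12 mm above home the plate needs about 7 N down in all (its own weight gives about 4 N) to pass both; then they pull it home.
- clip_right (a joint): The like clip at fixture -y.
- plate: Clamp plate: windowed aluminium slab 190 mm (x) by 186 mm (y) by 6 mm, 0.34 to 0.56 kg. Origin: centre of the slab's underside; z up. Below it three radial V grooves 11 mm deep for the balls, self-centring from up to 5 mm off; at y = +-98 mm a catch pin for each clip; above it a handle. At the start it hangs level by the handle on the stand's prongs.
- plate_handle (a point): Middle of the plate's handle: round black bar 14 mm thick, 140 mm long along plate y, 75 mm above the plate's origin, on uprights at y = +-70 mm. Grip it here with fingers closing along plate x; the plate then hangs level.
- stand: Grey stand, fixed, foot 200 x 170 mm. Origin: on the table under the hanging handle; z up. A post 130 mm towards +x carries two prongs at y = +-48 mm that run to -x under the handle (its centre 260 mm above the table) and turn up 22 mm in front of it, to 277 mm. Raise the handle 30 to 45 mm (more: the slab meets the prongs), back out 130 mm to its -x, then go sideways clear.
- pack1: Battery pack: 2 x 3 round cells between black end holders, 44 mm (x) by 64 mm (y) by 62 mm tall, about 0.28 kg, standing upright. Origin: centre of its underside. Three or four packs are present; an absent one reads None throughout. A pack turned half round is as good.
- pack2: Battery pack: 2 x 3 round cells between black end holders, 44 mm (x) by 64 mm (y) by 62 mm tall, about 0.28 kg, standing upright. Origin: centre of its underside. Three or four packs are present; an absent one reads None throughout. A pack turned half round is as good.
- pack3: Battery pack: 2 x 3 round cells between black end holders, 44 mm (x) by 64 mm (y) by 62 mm tall, about 0.28 kg, standing upright. Origin: centre of its underside. Three or four packs are present; an absent one reads None throughout. A pack turned half round is as good.
- pack4: Battery pack: 2 x 3 round cells between black end holders, 44 mm (x) by 64 mm (y) by 62 mm tall, about 0.28 kg, standing upright. Origin: centre of its underside. Three or four packs are present; an absent one reads None throughout. A pack turned half round is as good.
- holder: Empty black cell holder, 44 mm (x) by 64 mm (y) by 14 mm, 40 g, left lying flat across the ribs at the fixture's middle, its underside 36 mm above the table. Origin: centre of its underside. It has to go before packs and plate fit.
- switch_base: Grey block 70 x 50 x 25 mm of the test switch, fixed. Origin: centre of its underside; its x is the direction in which the lever is thrown.
- switch (a joint): Angle of the test switch's lever, rad: 0 = off, leaning 0.5 rad to its base's -x; 1.0 = on, leaning 0.5 rad to +x. Stays where it is left; a light push of about 1 N moves it.
- switch_tip (a point): Centre of the lever's ball knob (radius 13 mm), 80 mm from the lever's axis, which lies 22 mm above the table at the middle of the switch base along its y.
- tape_roll: Bystander, not to be disturbed: yellow roll of tape 64 mm across, 24 high. Origin: centre of its underside.
- screwdriver: Bystander, not to be disturbed: 190 mm screwdriver lying on the table. Origin: centre of its underside.
- tweezers: Bystander, not to be disturbed: steel tweezers 130 mm long lying among the packs. Origin: centre of its underside.
- spray_bottle: Bystander, not to be disturbed: white bottle 52 mm across, 150 mm tall. Origin: centre of its underside.
- gauge: Bystander, not to be disturbed: flat steel gauge bar 110x20x8 mm. Origin: centre of its underside.
Not all that is in view belongs to the job. What is shaped like the pack2 but green or turquoise is not meant.

How it is judged:
By the outcome, as a careful person would: the job done as asked, in the order asked, and still so for the second after the job is handed in, with the robot touching nothing.
Of pack1, pack2, pack3, pack4 only 3 to 4 are there at a start; the rules pass over those that are not, and their reading is None.
At some moment in a run one of pack1, pack2, pack3, pack4 may be knocked a few centimetres aside while the robot is not near it.
It also fails if it takes over 210 s, if anything falls off the work surface, if the arm or the gripper's body presses on something with over 40 N, if the wrist force passes 120 N, or if a joint passes its speed limit or range.

## Working session

There is one attempt and no reset: what is moved stays moved. The work goes in short steps, Python scripts to look and compute and a tool call to move; the robot and the scene stay as the last step left them, time stands still between calls to the robot, and variables do not carry over. Pictures are saved under pics/ and viewed, at most 14 in all, crops included, and the job is handed in when it is done.

Besides the shell and the picture viewer there is one more tool, called after "Call:" as name(argument=value, ...) on one line, values as JSON. jog_arm: Moves the arm, as the interface text tells. Its arguments: {"type":"object","properties":{"deltas":{"type":"array"},"force":{"type":"number"}},"required":["deltas"]}

```bash
mkdir -p pics; cat > h.py <<'E'
import numpy as np, cv2
from station import telemetry, imaging, ticket
from scipy.spatial.transform import Rotation as Ro
def state(): return telemetry.get_state()
def cam(name):
    c=imaging.get_calibration(name)
    K=np.array([[c['fx'],0,c['cx']],[0,c['fy'],c['cy']],[0,0,1]])
    if 'R' in c: return K,np.array(c['R']),np.array(c['t'])
    s=state(); q=s['orientation']; T=np.eye(4)
    T[:3,:3]=Ro.from_quat([q[1],q[2],q[3],q[0]]).as_matrix(); T[:3,3]=s['tcp_pos']
    M=np.linalg.inv(T@np.array(c['hand_eye'])); return K,M[:3,:3],M[:3,3]
def shot(name,f=None):
    P=cam(name); im=imaging.capture(name)
    if f: cv2.imwrite(f'pics/{f}.png',im)
    return im,P
def toplane(P,uv,z):
    K,R,t=P; uv=np.atleast_2d(uv).astype(float)
    d=np.c_[uv,np.ones(len(uv))]@np.linalg.inv(K).T@R; o=-R.T@t
    return o+d*((z-o[2])/d[:,2])[:,None]
def proj(P,X):
    K,R,t=P; c=np.atleast_2d(X)@R.T+t; p=c@K.T; return p[:,:2]/p[:,2:]
E
python3 - <<'E'
from h import *
a,P=shot('scene','scene0'); b,Q=shot('side','side0')
c,W=shot('wrist','wrist0')
for p in (P,Q,W): print(-p[1].T@p[2], p[1][2])
print(state()); print(imaging.get_calibration('wrist'))
E
```

```text
[1.29546857 0.69053658 1.17895369] [-0.55993358 -0.41623559 -0.71639537]
[ 0.25702812 -0.5868707   1.04895335] [ 0.23616837  0.60207527 -0.76271218]
[ 0.62551086 -0.08028202  0.38417151] [-0.00281819  0.29103475 -0.95670833]
{'clock': 0.15, 'joints': array([ 2.58578656e-01,  3.85374696e-01,  6.93702904e-03, -2.91501419e-04,
       -1.19403275e+00, -2.58610494e-01]), 'joint_velocities': array([-0.00010161, -0.00200899,  0.00432184,  0.00128145, -0.00204853,
       -0.00031101]), 'effort': array([ 3.86667998e-04, -3.91052306e+01,  1.87588084e+01,  4.22235444e+00,
        1.23758311e-02, -1.38926293e-04]), 'tcp_pos': array([ 6.24584017e-01, -1.38306843e-05,  2.46721943e-01]), 'orientation': array([-6.55442147e-04, -7.07057271e-01,  7.07155780e-01,  5.37958593e-04]), 'contact_force': array([-1.73688344, -0.22359267,  0.7031456 ]), 'moment': array([-0.00317441, -0.03263542, -0.01175136]), 'gripper_force': 0.0, 'grip_width': 1.0020779728094704}
{'fx': 342.9750781035361, 'fy': 342.9750781035361, 'cx': 317.245501554935, 'cy': 202.3107549570917, 'hand_eye': array([[ 8.15146831e-04, -9.56680670e-01, -2.91138166e-01,
         8.03070907e-02],
       [ 9.99999374e-01,  5.56486899e-04,  9.71243534e-04,
        -7.46094447e-04],
       [-7.67155339e-04, -2.91138775e-01,  9.56680524e-01,
        -1.37602972e-01],
       [ 0.00000000e+00,  0.00000000e+00,  0.00000000e+00,
         1.00000000e+00]])}
```

View pics/scene0.png

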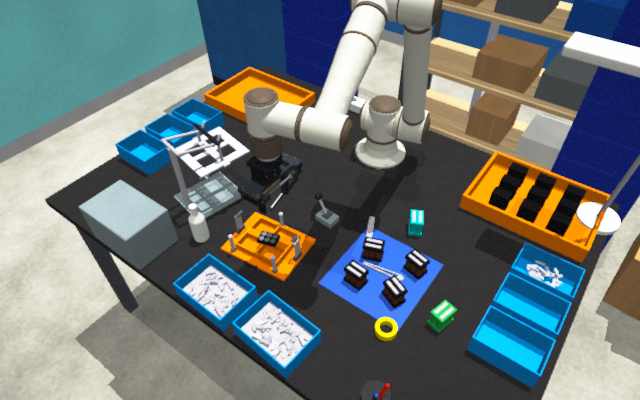

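View pics/side0.png

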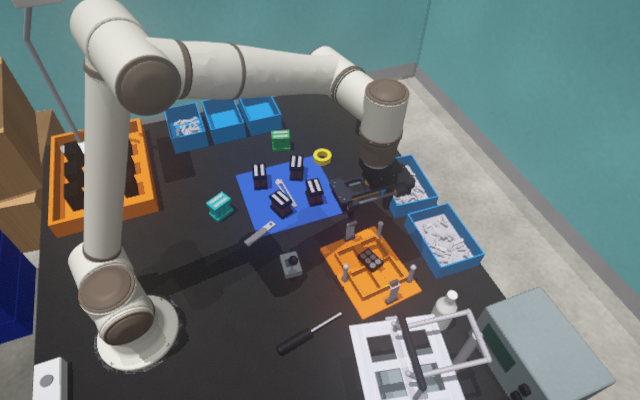

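The scene view shows four black and white packs on the blue mat at about (373,247), (416,263), (355,273) and (395,290). The green and turquoise lookalikes are at (442,316) and (416,222). The fixture with the holder is at (268,240), the switch at (325,210) and the plate on its stand at (208,155). I'll enlarge these areas.

```bash
python3 - <<'E'
from h import *
a=cv2.imread('pics/scene0.png'); b=cv2.imread('pics/side0.png')
f=lambda im,x,y,w,h,s:cv2.resize(im[y:y+h,x:x+w],None,fx=s,fy=s,interpolation=cv2.INTER_CUBIC)
m=np.vstack([f(a,150,110,320,240,2.5)])
cv2.imwrite('pics/m1.png',m)
cv2.imwrite('pics/m2.png',f(b,200,140,320,240,2.5))
P=cam('scene');Q=cam('side')
for n,uv,uq,z in [('fix',(268,243),(370,268),.012),('switch',(325,215),(291,268),.025),('p1',(373,243),(259,172),.062),('p2',(416,258),(281,200),.062),('p3',(355,270),(296,162),.062),('p4',(394,286),(314,186),.062),('tape',(386,328),(322,157),.02),('bottle',(199,237),(440,322),.0)]:
    print(n,toplane(P,uv,z)[0].round(3),toplane(Q,uq,z)[0].round(3))
E
```

```text
fix [ 0.636 -0.038  0.012] [ 0.636 -0.043  0.012]
switch [0.435 0.045 0.025] [0.424 0.028 0.025]
p1 [0.47  0.259 0.062] [0.435 0.385 0.062]
p2 [0.443 0.396 0.062] [0.466 0.246 0.062]
p3 [0.59  0.271 0.062] [0.563 0.388 0.062]
p4 [0.571 0.393 0.062] [0.581 0.266 0.062]
tape [0.677 0.435 0.02 ] [0.67  0.422 0.02 ]
bottle [ 0.746 -0.25   0.   ] [ 0.742 -0.25   0.   ]
```

View pics/m1.png

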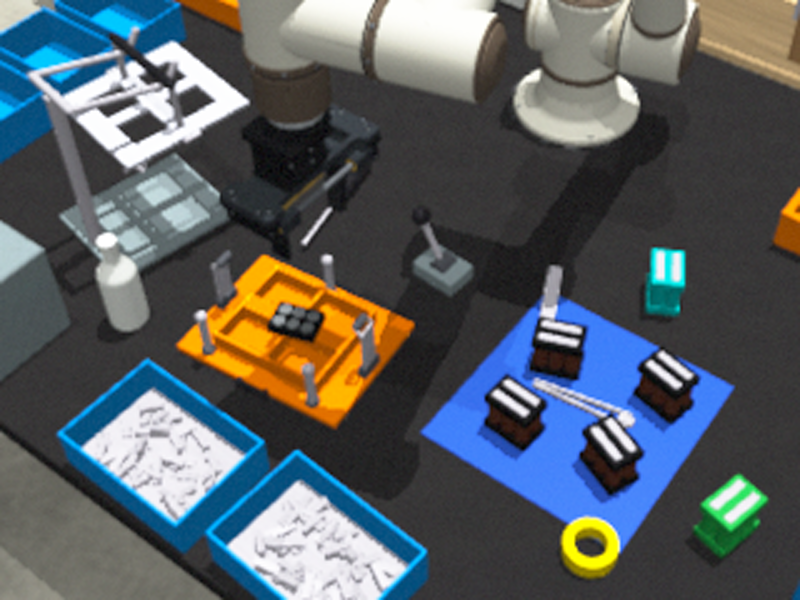

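View pics/m2.png

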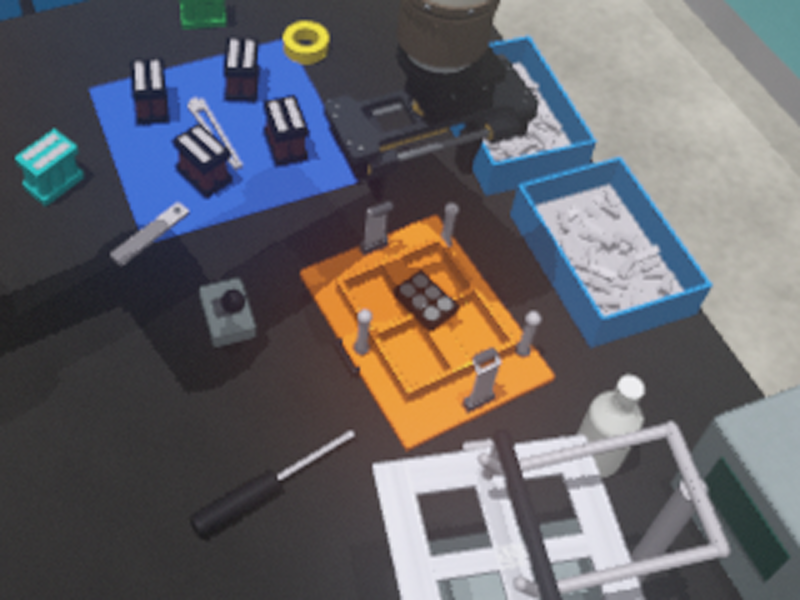

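```bash
python3 - <<'E'
from h import *
P=cam('scene');Q=cam('side')
def tri(us,ui):
    ps=[p[0]@np.c_[p[1],p[2]] for p in (P,Q)]
    X=cv2.triangulatePoints(ps[0],ps[1],np.array(us,float).reshape(2,1),np.array(ui,float).reshape(2,1)); return (X[:3]/X[3]).ravel()
A=lambda x,y:(150+x/2.5,110+y/2.5); B=lambda x,y:(200+x/2.5,140+y/2.5)
for n,u,v in [('b0',A(328,258),B(365,317)),('b+',A(309,370),B(452,210)),('b-',A(203,317),B(533,319)),('knob',A(421,214),B(234,301)),
 ('prong_tip?',A(131,37),B(490,460)),('handle end',A(112,35),B(540,600)),('hr?',A(178,82),B(505,437))]:
    X=tri(u,v); print(n,X.round(4),(proj(P,X)[0]-u).round(1))
E
```

```text
b0 [ 0.5524 -0.0487  0.0754] [-0.6  0.2]
b+ [0.7054 0.0507 0.0723] [-0.6  0.1]
b- [ 0.7208 -0.1123  0.0725] [-0.7  0.1]
knob [0.4258 0.01   0.0898] [-0.4  0.1]
prong_tip? [ 0.542  -0.3358  0.3055] [ 6.3 -1.1]
handle end [ 0.528  -0.4193  0.2618] [ 2.  -0.2]
hr? [ 0.5536 -0.2883  0.2568] [-2.   0.3]
```

View pics/wrist0.png

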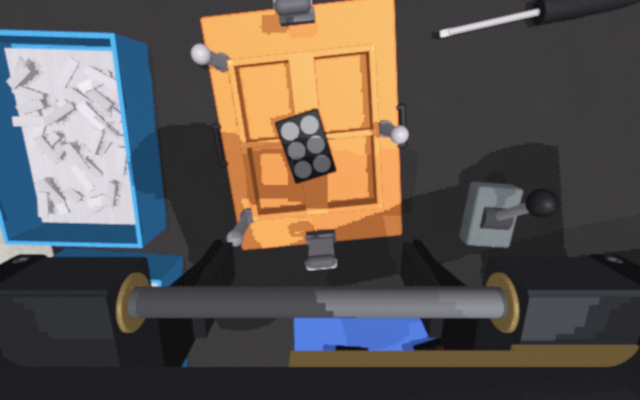

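The wrist view shows the holder at (306,146), the balls at about (400,134) and (201,54), the switch base at (492,214) with its knob at (540,203), and the screwdriver at the top right.

```bash
python3 - <<'E'
from h import *
im=cv2.imread('pics/wrist0.png'); W=cam('wrist')
hsv=cv2.cvtColor(im,cv2.COLOR_BGR2HSV)
roi=np.zeros(im.shape[:2],np.uint8); roi[105:190,265:345]=1
m=((hsv[...,1]<110)&(roi>0)).astype(np.uint8)*255
m=cv2.morphologyEx(m,cv2.MORPH_CLOSE,np.ones((3,3)))
c=max(cv2.findContours(m,0,2)[0],key=cv2.contourArea)
w=toplane(W,c[:,0],.050)[:,:2].astype(np.float32)
print('holder',cv2.minAreaRect(w*1000), cv2.minAreaRect(c))
for n,uv,z in [('b0',(400,134),.078),('b-',(201,54),.078),('knob',(540,203),.09),('sw',(492,214),.02)]: print(n,toplane(W,uv,z)[0].round(4))
# orange outline
m=((hsv[...,0]>5)&(hsv[...,0]<22)&(hsv[...,1]>150)&(hsv[...,2]>60)).astype(np.uint8); m[245:]=0
for uv in [(203,17),(396,0),(402,234),(243,249)]: print(toplane(W,uv,.012)[0].round(4))
print('pockets', [toplane(W,uv,.036)[0,:2].round(4).tolist() for uv in [(229,61),(373,46),(377,212),(252,214),(290,58),(313,54)]])
E
```

```text
holder ((635.869384765625, -35.171268463134766), (41.55781936645508, 60.93179702758789), 17.876537322998047) ((305.7500305175781, 145.75), (63.24554443359375, 43.32319641113281), 71.56505584716797)
b0 [ 0.5519 -0.05    0.078 ]
b- [ 0.7207 -0.1149  0.078 ]
knob [0.4245 0.0099 0.09  ]
sw [0.4282 0.0443 0.02  ]
[ 0.7359 -0.1557  0.012 ]
[ 0.5489 -0.1706  0.012 ]
[0.5255 0.0716 0.012 ]
[0.7124 0.0907 0.012 ]
pockets [[0.7079, -0.1136], [0.5727, -0.1267], [0.5606, 0.0365], [0.6946, 0.0387], [0.6504, -0.1163], [0.6287, -0.1198]]
```

Call:
jog_arm(deltas=[0.065, 0.011, -0.035, -0.04, 0, 0, 0.15, 0.065, 0.011, -0.035, -0.09, 0, 0, 0.312, 0.065, 0.011, -0.035, -0.13, 0, 0, 0.312, 0.065, 0.011, -0.035, -0.16, 0, 0, 0.312, 0.065, 0.011, -0.035, -0.182, 0, 0, 0.312, 0.065, 0.011, -0.035, -0.182, 0, 0, 0.312, 0.065, 0.011, -0.035, -0.182, 0, 0, 0.312], force=10)

```text
clock: 0.85
tcp_pos: [0.6359, -0.035, 0.0651]
orientation: [0.0, 0.808, -0.589, -0.0]
contact_force: [0.9, -0.6, -0.2]
grip_width: 0.75
gripper_force: 0.0
```

Call:
jog_arm(deltas=[0.03, 0, 0, 0, 0, 0, 0, 0.03, 0, 0, 0, 0, 0, 0, 0.03, 0, 0, 0, 0, 0, 0, 0.03, 0, 0, 0, 0, 0, 0, 0.03, 0, 0, 0, 0, 0, 0, 0.03, 0, 0, 0.03, 0, 0, 0, 0.03, 0, 0, 0.08, 0, 0, 0])

```text
clock: 1.55
tcp_pos: [0.6333, -0.0352, 0.1423]
orientation: [0.003, 0.808, -0.589, -0.004]
contact_force: [0.8, 0.5, -0.1]
grip_width: 0.501
gripper_force: 10.0
```

Call:
jog_arm(deltas=[0.03, -0.05, -0.01, 0.01, 0, 0, 0, 0.03, -0.1, -0.02, 0.01, 0, 0, 0, 0.03, -0.15, -0.03, 0.01, 0, 0, 0, 0.03, -0.206, -0.04, 0, 0, 0, 0, 0.03, -0.206, -0.04, -0.04, 0, 0, 0, 0.03, -0.206, -0.04, -0.08, 0, 0, 0, 0.03, -0.206, -0.04, -0.105, 0, 0, 0, 0.03, -0.206, -0.04, -0.115, 0, 0, 0, 0.03, -0.206, -0.04, -0.115, 0, 0, 0, 0.03, -0.206, -0.04, -0.115, 0, 0, 0])

```text
clock: 2.55
tcp_pos: [0.4309, -0.0748, 0.0312]
orientation: [-0.001, 0.808, -0.589, 0.001]
contact_force: [0.1, 0.7, 0.2]
grip_width: 0.506
gripper_force: 10.0
```

Call:
jog_arm(deltas=[0.06, 0, 0, 0, 0, 0, 0, 0.06, 0, 0, 0, 0, 0, 0, 0.06, 0, 0, 0.04, 0, 0, 0, 0.06, 0, 0, 0.08, 0, 0, 0, 0.06, 0, 0, 0.13, 0, 0, 0, 0.06, 0, 0, 0.18, 0, 0, 0, 0.06, 0, 0, 0.23, 0, 0, 0, 0.06, 0, 0, 0.27, 0, 0, 0])

```text
clock: 3.35
tcp_pos: [0.4299, -0.0751, 0.3047]
orientation: [-0.002, 0.808, -0.589, 0.002]
contact_force: [1.1, 0.8, -0.2]
grip_width: 0.69
gripper_force: 0.0
```

Call:
jog_arm(deltas=[0.06, 0.01, 0.045, 0.03, 0, 0, -0.1, 0.06, 0.02, 0.09, 0.03, 0, 0, -0.2, 0.06, 0.03, 0.135, 0.03, 0, 0, -0.312, 0.06, 0.04, 0.18, 0.03, 0, 0, -0.312, 0.06, 0.05, 0.225, 0.03, 0, 0, -0.312, 0.06, 0.06, 0.27, 0.03, 0, 0, -0.312, 0.06, 0.07, 0.315, 0.03, 0, 0, -0.312, 0.06, 0.08, 0.36, 0.03, 0, 0, -0.312, 0.06, 0.085, 0.405, 0.03, 0, 0, -0.312, 0.06, 0.085, 0.405, 0.03, 0, 0, -0.312])

```text
clock: 4.35
tcp_pos: [0.5149, 0.3345, 0.3291]
orientation: [0.0, 0.709, -0.706, -0.0]
contact_force: [0.5, -0.3, -0.7]
grip_width: 0.688
gripper_force: 0.0
```

Call:
jog_arm(deltas=[0.06, 0, 0, 0, 0, 0, 0, 0.06, 0, 0, 0, 0, 0, 0])

```text
clock: 4.55
tcp_pos: [0.5148, 0.3292, 0.3311]
orientation: [0.0, -0.707, 0.707, -0.0]
contact_force: [-0.5, -0.4, 0.3]
grip_width: 0.688
gripper_force: 0.0
```

```bash
python3 - <<'E'
from h import *
print(state()['tcp_pos'],state()['orientation'])
im,W=shot('wrist','wrist1')
E
```

```text
[0.51475366 0.32919053 0.33110329] [ 1.81650506e-04 -7.06941057e-01  7.07272443e-01 -2.10430724e-05]
```

View pics/wrist1.png

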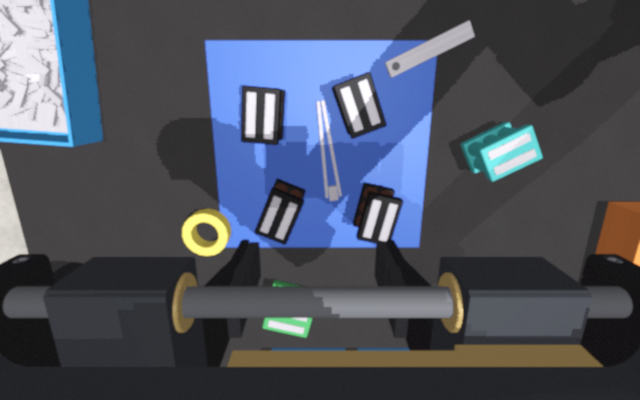

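The wrist view shows four packs with white strips along their long sides, at about (262,115), (358,104), (280,215) and (380,217). The tweezers lie between them. The turquoise lookalike at (503,152) and the green one at (288,308) are off the mat and not wanted.

```bash
cat >> h.py <<'E'
def packs(im,W,cents,z=.062,r=38):
    g=cv2.cvtColor(im,cv2.COLOR_BGR2HSV)
    for c in cents:
        roi=np.zeros(im.shape[:2],np.uint8); cv2.circle(roi,tuple(map(int,c)),r,1,-1)
        m=((g[...,1]<70)&(g[...,2]>115)&(roi>0)).astype(np.uint8)
        cs=sorted(cv2.findContours(m,0,2)[0],key=cv2.contourArea)[-2:]
        p=toplane(W,np.vstack(cs)[:,0],z)[:,:2].astype(np.float32)*1000
        (x,y),(a,b),t=cv2.minAreaRect(p)
        if a>b: a,b,t=b,a,t-90       # t = direction of short side (pack x)
        t=(t+90)%180-90
        print('pack',c,'xy %.1f %.1f size %.1f %.1f yaw %.1f deg'%(x,y,a,b,t),[cv2.contourArea(k) for k in cs])
E
python3 - <<'E'
from h import *
im=cv2.imread('pics/wrist1.png'); packs(im,cam('wrist'),[(262,115),(358,104),(280,215),(380,217)],r=30)
E
```

```text
pack (262, 115) xy 581.7 267.9 size 33.8 51.9 yaw -5.2 deg [454.5, 456.0]
pack (358, 104) xy 466.4 256.8 size 34.2 52.3 yaw 20.5 deg [457.5, 470.0]
pack (280, 215) xy 564.8 393.0 size 32.1 50.6 yaw -23.1 deg [289.5, 289.5]
pack (380, 217) xy 436.6 396.6 size 33.4 52.5 yaw -12.9 deg [338.0, 339.0]
```

```bash
python3 - <<'E'
from h import *
im=cv2.imread('pics/wrist0.png'); cv2.imwrite('pics/w0c.png',cv2.resize(im[35:245,205:405],None,fx=2.85,fy=2.85,interpolation=cv2.INTER_CUBIC))
E
```

```text
(no output)
```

View pics/w0c.png

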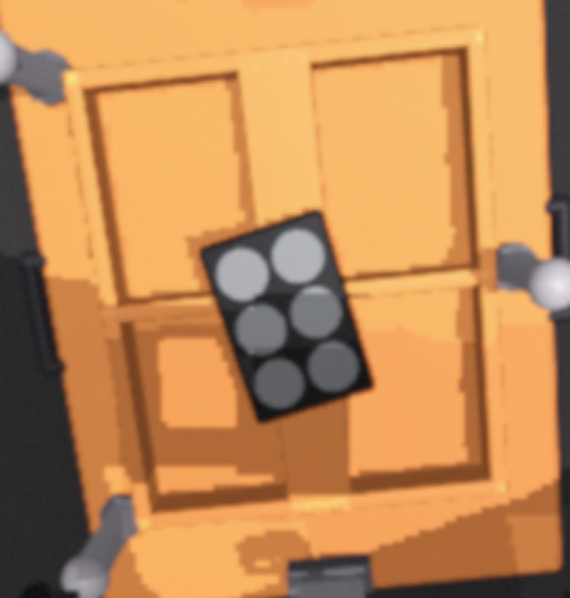

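```bash
python3 - <<'E'
from h import *
# wrist0 pose from start of run
c=imaging.get_calibration('wrist'); K=cam('wrist')[0]
T=np.eye(4);q=[-6.55442147e-04,-7.07057271e-01,7.07155780e-01,5.37958593e-04]
T[:3,:3]=Ro.from_quat([q[1],q[2],q[3],q[0]]).as_matrix();T[:3,3]=[.625,0,.2475]
M=np.linalg.inv(T@np.array(c['hand_eye'])); W=(K,M[:3,:3],M[:3,3])
f=np.array([.632,-.041]);th=np.deg2rad(5.5);R=np.array([[np.cos(th),-np.sin(th)],[np.sin(th),np.cos(th)]])
for n,uv in dict(TRi=(312,65),TRo=(467,48),TRb=(475,272),TLi=(240,73),TLo=(85,92),TLb=(118,303),BRt=(478,290),BRb=(490,462),BRib=(350,480),BLb=(150,497),outTL=(68,75),outTR=(480,32),outBR=(503,488),outBL=(138,525)).items():
    p=toplane(W,np.array(uv)/2.85+[205,35],.036)[0,:2]; print(n,((p-f)@R*1000).round(1))
E
```

```text
TRi [-11.5 -74.8]
TRo [-62.8 -75.1]
TRb [-61.9  -2.3]
TLi [ 12.5 -74.6]
TLo [ 64.6 -73.7]
TLb [64.5 -3.6]
BRt [-62.6   4. ]
BRb [-64.   67.6]
BRib [-11.6  69.6]
BLb [63.7 69. ]
outTL [ 69.4 -79.4]
outTR [-67.3 -79.5]
outBR [-68.4  78.2]
outBL [69.9 79.6]
```

Call:
jog_arm(deltas=[0.065, 0.03, -0.03, -0.02, 0, 0, -0.09, 0.065, 0.067, -0.062, -0.05, 0, 0, -0.09, 0.065, 0.067, -0.062, -0.1, 0, 0, -0.09, 0.065, 0.067, -0.062, -0.15, 0, 0, -0.09, 0.065, 0.067, -0.062, -0.2, 0, 0, -0.09, 0.065, 0.067, -0.062, -0.24, 0, 0, -0.09, 0.065, 0.067, -0.062, -0.276, 0, 0, -0.09, 0.065, 0.067, -0.062, -0.276, 0, 0, -0.09, 0.065, 0.067, -0.062, -0.276, 0, 0, -0.09], force=20)

```text
clock: 5.5
tcp_pos: [0.5828, 0.2675, 0.0558]
orientation: [0.0, -0.674, 0.738, -0.0]
contact_force: [-0.1, 0.4, 0.4]
grip_width: 0.748
gripper_force: 0.0
```

Call:
jog_arm(deltas=[0.03, 0, 0, 0, 0, 0, 0, 0.03, 0, 0, 0, 0, 0, 0, 0.03, 0, 0, 0, 0, 0, 0, 0.03, 0, 0, 0, 0, 0, 0, 0.03, 0, 0, 0.03, 0, 0, 0, 0.03, 0, 0, 0.07, 0, 0, 0, 0.03, 0, 0, 0.11, 0, 0, 0, 0.03, 0, 0, 0.15, 0, 0, 0, 0.03, 0, 0, 0.15, 0, 0, 0])

```text
clock: 6.4
tcp_pos: [0.5848, 0.2696, 0.2118]
orientation: [0.007, -0.675, 0.738, -0.001]
contact_force: [0.1, 0.4, -1.5]
grip_width: 0.509
gripper_force: 20.0
```

Call:
jog_arm(deltas=[0.03, 0.012, -0.045, 0, 0, 0, 0.05, 0.03, 0.024, -0.09, 0, 0, 0, 0.1, 0.03, 0.036, -0.135, 0, 0, 0, 0.15, 0.03, 0.048, -0.18, 0, 0, 0, 0.186, 0.03, 0.06, -0.225, 0, 0, 0, 0.186, 0.03, 0.072, -0.27, 0, 0, 0, 0.186, 0.03, 0.084, -0.315, 0, 0, 0, 0.186, 0.03, 0.0925, -0.344, 0, 0, 0, 0.186, 0.03, 0.0925, -0.344, -0.03, 0, 0, 0.186, 0.03, 0.0925, -0.344, -0.07, 0, 0, 0.186])

```text
clock: 7.4
tcp_pos: [0.6756, -0.0775, 0.135]
orientation: [-0.002, 0.739, -0.673, 0.001]
contact_force: [-0.3, -1.0, -2.3]
grip_width: 0.503
gripper_force: 20.0
```

Call:
jog_arm(deltas=[0.03, 0, 0, -0.02, 0, 0, 0, 0.03, 0, 0, -0.03, 0, 0, 0, 0.03, 0, 0, -0.04, 0, 0, 0, 0.03, 0, 0, -0.05, 0, 0, 0, 0.03, 0, 0, -0.06, 0, 0, 0, 0.03, 0, 0, -0.066, 0, 0, 0, 0.03, 0, 0, -0.066, 0, 0, 0, 0.03, 0, 0, -0.066, 0, 0, 0])

```text
clock: 8.2
tcp_pos: [0.6748, -0.0759, 0.0689]
orientation: [-0.0, 0.74, -0.672, 0.0]
contact_force: [0.3, -0.4, -1.3]
grip_width: 0.502
gripper_force: 20.0
```

Call:
jog_arm(deltas=[0.054, 0, 0, 0, 0, 0, 0, 0.054, 0, 0, 0, 0, 0, 0, 0.054, 0, 0, 0.03, 0, 0, 0, 0.054, 0, 0, 0.07, 0, 0, 0, 0.054, 0, 0, 0.11, 0, 0, 0, 0.054, 0, 0, 0.16, 0, 0, 0, 0.054, -0.02, 0.04, 0.18, 0, 0, 0, 0.054, -0.04, 0.08, 0.2, 0, 0, 0, 0.054, -0.04, 0.08, 0.2, 0, 0, 0, 0.054, -0.04, 0.08, 0.2, 0, 0, 0])

```text
clock: 9.2
tcp_pos: [0.6345, 0.005, 0.2703]
orientation: [-0.001, 0.741, -0.672, 0.001]
contact_force: [-0.6, -0.3, -0.3]
grip_width: 0.622
gripper_force: 0.0
```

```bash
python3 - <<'E'
from h import *
im,W=shot('wrist','wrist2'); print(state()['tcp_pos'])
f=np.array([.633,-.041])
u=proj(W,[[.6745,-.0762,.074]])[0]; print(u); packs(im,W,[u],z=.074,r=45)
E
```

```text
[0.63437646 0.00411688 0.26895463]
[284.02244913  92.92060586]
pack [284.02244913  92.92060586] xy 675.1 -76.3 size 33.1 51.2 yaw 5.6 deg [689.0, 703.0]
```

View pics/wrist2.png

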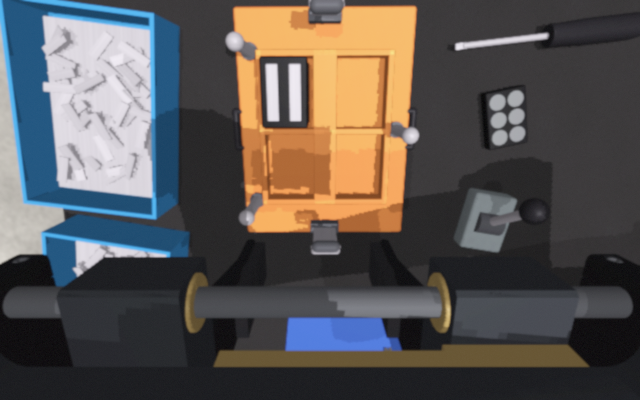

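The first pack stands squarely in the upper left pocket at (284,92). The holder lies clear on the table at (505,118), and the balls show at (411,135), (235,41) and (247,216).

```bash
python3 - <<'E'
from h import *
W=cam('wrist'); b=toplane(W,[(411,135),(235,41),(247,216)],.078)[:,:2]; print(b.round(4))
m=(b[1]+b[2])/2; print('centre',((b[0]+m)/2).round(4),'yaw',np.degrees([np.arctan2(*(m-b[0])[::-1]),np.arctan2(-(b[2]-b[1])[0],(b[2]-b[1])[1])]))
print('knob',toplane(W,(534,211),.092)[0],'base',toplane(W,[(469,188),(514,196),(500,250),(456,240)],.025).round(4))
E
```

```text
[[ 0.5513 -0.051 ]
 [ 0.7191 -0.1163]
 [ 0.7025  0.0451]]
centre [ 0.631  -0.0433] yaw [5.53418152 5.8674048 ]
knob [0.42416205 0.00789174 0.092     ] base [[0.4597 0.0058 0.025 ]
 [0.4057 0.0101 0.025 ]
 [0.4047 0.0785 0.025 ]
 [0.4607 0.0708 0.025 ]]
```

Call:
jog_arm(deltas=[0.065, -0.0175, 0.046, 0.02, 0, 0, -0.05, 0.065, -0.035, 0.092, 0.04, 0, 0, -0.096, 0.065, -0.052, 0.138, 0.062, 0, 0, -0.096, 0.065, -0.07, 0.184, 0.062, 0, 0, -0.096, 0.065, -0.087, 0.23, 0.062, 0, 0, -0.096, 0.065, -0.105, 0.276, 0.062, 0, 0, -0.096, 0.065, -0.12, 0.326, 0.062, 0, 0, -0.096, 0.065, -0.12, 0.326, 0.062, 0, 0, -0.096, 0.065, -0.12, 0.326, 0.062, 0, 0, -0.096])

```text
clock: 10.15
tcp_pos: [0.5145, 0.3308, 0.3289]
orientation: [0.001, 0.708, -0.707, 0.0]
contact_force: [-0.1, -0.8, 0.8]
grip_width: 0.752
gripper_force: 0.0
```

```bash
python3 - <<'E'
from h import *
im,W=shot('wrist','wrist3'); print(state()['tcp_pos'])
packs(im,W,proj(W,[[.466,.257,.062],[.565,.393,.062],[.437,.397,.062]]),r=30)
E
```

```text
[0.51492859 0.32955249 0.32930722]
pack [360.02418666 104.50887928] xy 466.3 256.8 size 34.0 52.5 yaw 20.4 deg [470.0, 485.5]
pack [276.62428124 217.54838892] xy 564.6 393.0 size 32.3 51.1 yaw -23.4 deg [297.5, 300.0]
pack [378.87705288 220.68445629] xy 436.6 396.5 size 33.7 52.5 yaw -12.6 deg [350.5, 351.0]
```

Call:
jog_arm(deltas=[0.065, 0.03, 0.03, -0.03, 0, 0, -0.14, 0.065, 0.05, 0.063, -0.06, 0, 0, -0.28, 0.065, 0.05, 0.063, -0.1, 0, 0, -0.407, 0.065, 0.05, 0.063, -0.15, 0, 0, -0.407, 0.065, 0.05, 0.063, -0.2, 0, 0, -0.407, 0.065, 0.05, 0.063, -0.24, 0, 0, -0.407, 0.065, 0.05, 0.063, -0.276, 0, 0, -0.407, 0.065, 0.05, 0.063, -0.276, 0, 0, -0.407, 0.065, 0.05, 0.063, -0.276, 0, 0, -0.407], force=20)

```text
clock: 11.1
tcp_pos: [0.5659, 0.3915, 0.0548]
orientation: [-0.0, -0.549, 0.836, -0.001]
contact_force: [1.3, 0.4, -0.1]
grip_width: 0.746
gripper_force: 0.0
```

Call:
jog_arm(deltas=[0.03, 0, 0, 0, 0, 0, 0, 0.03, 0, 0, 0, 0, 0, 0, 0.03, 0, 0, 0, 0, 0, 0, 0.03, 0, 0, 0, 0, 0, 0, 0.03, 0, 0, 0.03, 0, 0, 0, 0.03, 0, 0, 0.07, 0, 0, 0, 0.03, 0, 0, 0.11, 0, 0, 0, 0.03, 0, 0, 0.15, 0, 0, 0, 0.03, 0, 0, 0.15, 0, 0, 0])

```text
clock: 12.0
tcp_pos: [0.5669, 0.395, 0.2123]
orientation: [0.007, -0.55, 0.835, 0.001]
contact_force: [0.9, 1.1, -1.4]
grip_width: 0.501
gripper_force: 20.0
```

Call:
jog_arm(deltas=[0.03, 0.012, -0.045, 0, 0, 0, 0.1, 0.03, 0.024, -0.09, 0, 0, 0, 0.2, 0.03, 0.036, -0.135, 0, 0, 0, 0.3, 0.03, 0.048, -0.18, 0, 0, 0, 0.4, 0.03, 0.06, -0.225, 0, 0, 0, 0.503, 0.03, 0.072, -0.27, 0, 0, 0, 0.503, 0.03, 0.084, -0.315, 0, 0, 0, 0.503, 0.03, 0.095, -0.36, 0, 0, 0, 0.503, 0.03, 0.1025, -0.392, 0, 0, 0, 0.503, 0.03, 0.1025, -0.392, -0.04, 0, 0, 0.503])

```text
clock: 13.0
tcp_pos: [0.671, -0.0031, 0.1695]
orientation: [-0.004, 0.739, -0.674, 0.005]
contact_force: [1.3, 1.1, -1.6]
grip_width: 0.505
gripper_force: 20.0
```

Call:
jog_arm(deltas=[0.03, 0, 0, -0.03, 0, 0, 0, 0.03, 0, 0, -0.05, 0, 0, 0, 0.03, 0, 0, -0.06, 0, 0, 0, 0.03, 0, 0, -0.07, 0, 0, 0, 0.03, 0, 0, -0.08, 0, 0, 0, 0.03, 0, 0, -0.09, 0, 0, 0, 0.03, 0, 0, -0.096, 0, 0, 0, 0.03, 0, 0, -0.096, 0, 0, 0, 0.03, 0, 0, -0.096, 0, 0, 0])

```text
clock: 13.9
tcp_pos: [0.6673, 0.0012, 0.0689]
orientation: [-0.0, 0.74, -0.672, 0.0]
contact_force: [-0.1, -0.3, -1.6]
grip_width: 0.503
gripper_force: 20.0
```

Call:
jog_arm(deltas=[0.054, 0, 0, 0, 0, 0, 0, 0.054, 0, 0, 0, 0, 0, 0, 0.054, 0, 0, 0.03, 0, 0, 0, 0.054, 0, 0, 0.07, 0, 0, 0, 0.054, 0, 0, 0.11, 0, 0, 0, 0.054, 0, 0, 0.15, 0, 0, 0, 0.054, -0.01, 0.03, 0.18, 0, 0, 0])

```text
clock: 14.6
tcp_pos: [0.6584, 0.0288, 0.2525]
orientation: [-0.002, 0.739, -0.674, 0.002]
contact_force: [0.6, 0.3, 0.3]
grip_width: 0.622
gripper_force: 0.0
```

Call:
jog_arm(deltas=[0.065, -0.02, 0.043, 0.02, 0, 0, -0.05, 0.065, -0.04, 0.086, 0.04, 0, 0, -0.096, 0.065, -0.06, 0.13, 0.06, 0, 0, -0.096, 0.065, -0.08, 0.172, 0.082, 0, 0, -0.096, 0.065, -0.1, 0.215, 0.082, 0, 0, -0.096, 0.065, -0.12, 0.258, 0.082, 0, 0, -0.096, 0.065, -0.142, 0.299, 0.082, 0, 0, -0.096, 0.065, -0.142, 0.299, 0.082, 0, 0, -0.096, 0.065, -0.142, 0.299, 0.082, 0, 0, -0.096])

```text
clock: 15.5
tcp_pos: [0.5144, 0.331, 0.3312]
orientation: [-0.001, 0.708, -0.706, 0.0]
contact_force: [0.0, -0.5, -0.3]
grip_width: 0.749
gripper_force: 0.0
```

```bash
python3 - <<'E'
from h import *
im,W=shot('wrist','wrist4'); print(state()['tcp_pos'])
packs(im,W,proj(W,[[.466,.257,.062],[.437,.397,.062]]),r=30)
E
```

```text
[0.51494309 0.33003016 0.33111483]
pack [360.49409366 103.72872282] xy 466.4 256.8 size 34.2 52.4 yaw 20.5 deg [463.0, 482.0]
pack [379.08020816 219.48377031] xy 436.7 396.5 size 33.7 52.5 yaw -13.1 deg [346.0, 347.0]
```

Call:
jog_arm(deltas=[0.065, -0.03, 0.03, -0.03, 0, 0, -0.12, 0.065, -0.06, 0.05, -0.06, 0, 0, -0.227, 0.065, -0.078, 0.0665, -0.1, 0, 0, -0.227, 0.065, -0.078, 0.0665, -0.15, 0, 0, -0.227, 0.065, -0.078, 0.0665, -0.2, 0, 0, -0.227, 0.065, -0.078, 0.0665, -0.24, 0, 0, -0.227, 0.065, -0.078, 0.0665, -0.276, 0, 0, -0.227, 0.065, -0.078, 0.0665, -0.276, 0, 0, -0.227, 0.065, -0.078, 0.0665, -0.276, 0, 0, -0.227], force=20)

```text
clock: 16.45
tcp_pos: [0.4383, 0.396, 0.0552]
orientation: [0.0, -0.622, 0.783, -0.0]
contact_force: [0.4, -0.3, -0.5]
grip_width: 0.746
gripper_force: 0.0
```

Call:
jog_arm(deltas=[0.03, 0, 0, 0, 0, 0, 0, 0.03, 0, 0, 0, 0, 0, 0, 0.03, 0, 0, 0, 0, 0, 0, 0.03, 0, 0, 0, 0, 0, 0, 0.03, 0, 0, 0.03, 0, 0, 0, 0.03, 0, 0, 0.07, 0, 0, 0, 0.03, 0, 0, 0.11, 0, 0, 0, 0.03, 0, 0, 0.15, 0, 0, 0, 0.03, 0, 0, 0.15, 0, 0, 0])

```text
clock: 17.35
tcp_pos: [0.439, 0.399, 0.2113]
orientation: [0.006, -0.623, 0.782, 0.001]
contact_force: [1.1, 0.4, -2.2]
grip_width: 0.507
gripper_force: 20.0
```

Call:
jog_arm(deltas=[0.03, 0.015, -0.045, 0, 0, 0, 0.1, 0.03, 0.03, -0.09, 0, 0, 0, 0.2, 0.03, 0.045, -0.135, 0, 0, 0, 0.323, 0.03, 0.06, -0.18, 0, 0, 0, 0.323, 0.03, 0.075, -0.225, 0, 0, 0, 0.323, 0.03, 0.09, -0.27, 0, 0, 0, 0.323, 0.03, 0.105, -0.315, 0, 0, 0, 0.323, 0.03, 0.12, -0.36, 0, 0, 0, 0.323, 0.03, 0.135, -0.405, 0, 0, 0, 0.323, 0.03, 0.15, -0.445, 0, 0, 0, 0.323])

```text
clock: 18.35
tcp_pos: [0.5862, -0.0506, 0.2031]
orientation: [0.001, 0.74, -0.673, -0.001]
contact_force: [1.3, 0.9, -2.6]
grip_width: 0.504
gripper_force: 20.0
```

Call:
jog_arm(deltas=[0.03, 0.012, -0.035, 0, 0, 0, 0, 0.03, 0.012, -0.035, -0.04, 0, 0, 0, 0.03, 0.012, -0.035, -0.08, 0, 0, 0, 0.03, 0.012, -0.035, -0.095, 0, 0, 0, 0.03, 0.012, -0.035, -0.105, 0, 0, 0, 0.03, 0.012, -0.035, -0.115, 0, 0, 0, 0.03, 0.012, -0.035, -0.125, 0, 0, 0, 0.03, 0.012, -0.035, -0.136, 0, 0, 0, 0.03, 0.012, -0.035, -0.136, 0, 0, 0, 0.03, 0.012, -0.035, -0.136, 0, 0, 0])

```text
clock: 19.35
tcp_pos: [0.599, -0.0834, 0.0687]
orientation: [-0.0, 0.74, -0.672, -0.0]
contact_force: [-0.3, -1.0, -2.4]
grip_width: 0.504
gripper_force: 20.0
```

Call:
jog_arm(deltas=[0.054, 0, 0, 0, 0, 0, 0, 0.054, 0, 0, 0, 0, 0, 0, 0.054, 0, 0, 0.03, 0, 0, 0, 0.054, 0, 0, 0.07, 0, 0, 0, 0.054, 0, 0, 0.11, 0, 0, 0, 0.054, 0, 0, 0.15, 0, 0, 0, 0.054, -0.004, 0.0335, 0.18, 0, 0, 0, 0.054, -0.004, 0.0635, 0.2, 0, 0, 0])

```text
clock: 20.15
tcp_pos: [0.5954, -0.0198, 0.2727]
orientation: [-0.002, 0.74, -0.673, 0.002]
contact_force: [1.0, 0.0, 0.3]
grip_width: 0.624
gripper_force: 0.0
```

Call:
jog_arm(deltas=[0.065, -0.01, 0.045, 0.02, 0, 0, -0.05, 0.065, -0.02, 0.09, 0.04, 0, 0, -0.096, 0.065, -0.03, 0.135, 0.06, 0, 0, -0.096, 0.065, -0.04, 0.18, 0.062, 0, 0, -0.096, 0.065, -0.05, 0.225, 0.062, 0, 0, -0.096, 0.065, -0.06, 0.27, 0.062, 0, 0, -0.096, 0.065, -0.07, 0.315, 0.062, 0, 0, -0.096, 0.065, -0.08, 0.35, 0.062, 0, 0, -0.096, 0.065, -0.08, 0.35, 0.062, 0, 0, -0.096])

```text
clock: 21.05
tcp_pos: [0.5137, 0.3338, 0.3305]
orientation: [-0.0, 0.709, -0.705, -0.0]
contact_force: [0.2, -0.7, 0.0]
grip_width: 0.744
gripper_force: 0.0
```

```bash
python3 - <<'E'
from h import *
im,W=shot('wrist','wrist5'); print(state()['tcp_pos'])
packs(im,W,proj(W,[[.466,.257,.062]]),r=30)
E
```

```text
[0.51417754 0.33186767 0.33071621]
pack [360.06326215 101.18078788] xy 466.4 256.5 size 34.4 52.5 yaw 20.6 deg [481.5, 496.0]
```

Call:
jog_arm(deltas=[0.065, -0.03, -0.03, -0.03, 0, 0, 0.12, 0.065, -0.04, -0.05, -0.06, 0, 0, 0.24, 0.065, -0.0485, -0.073, -0.1, 0, 0, 0.358, 0.065, -0.0485, -0.073, -0.15, 0, 0, 0.358, 0.065, -0.0485, -0.073, -0.2, 0, 0, 0.358, 0.065, -0.0485, -0.073, -0.24, 0, 0, 0.358, 0.065, -0.0485, -0.073, -0.276, 0, 0, 0.358, 0.065, -0.0485, -0.073, -0.276, 0, 0, 0.358, 0.065, -0.0485, -0.073, -0.276, 0, 0, 0.358], force=20)

```text
clock: 22.0
tcp_pos: [0.4674, 0.2566, 0.0555]
orientation: [-0.0, 0.822, -0.57, 0.0]
contact_force: [0.3, 0.2, 0.6]
grip_width: 0.75
gripper_force: 0.0
```

Call:
jog_arm(deltas=[0.03, 0, 0, 0, 0, 0, 0, 0.03, 0, 0, 0, 0, 0, 0, 0.03, 0, 0, 0, 0, 0, 0, 0.03, 0, 0, 0, 0, 0, 0, 0.03, 0, 0, 0.03, 0, 0, 0, 0.03, 0, 0, 0.07, 0, 0, 0, 0.03, 0, 0, 0.11, 0, 0, 0, 0.03, 0, 0, 0.15, 0, 0, 0, 0.03, 0, 0, 0.15, 0, 0, 0])

```text
clock: 22.9
tcp_pos: [0.4691, 0.2591, 0.2108]
orientation: [-0.006, 0.822, -0.569, 0.002]
contact_force: [0.6, 0.7, -1.9]
grip_width: 0.503
gripper_force: 20.0
```

Call:
jog_arm(deltas=[0.03, 0.02, -0.04, 0, 0, 0, -0.1, 0.03, 0.04, -0.08, 0, 0, 0, -0.2, 0.03, 0.06, -0.12, 0, 0, 0, -0.262, 0.03, 0.08, -0.16, 0, 0, 0, -0.262, 0.03, 0.1, -0.2, 0, 0, 0, -0.262, 0.03, 0.115, -0.24, 0, 0, 0, -0.262, 0.03, 0.125, -0.2625, 0, 0, 0, -0.262, 0.03, 0.125, -0.2625, 0, 0, 0, -0.262, 0.03, 0.125, -0.2625, -0.04, 0, 0, -0.262, 0.03, 0.125, -0.2625, -0.08, 0, 0, -0.262])

```text
clock: 23.9
tcp_pos: [0.5914, -0.005, 0.1239]
orientation: [-0.001, 0.74, -0.673, 0.0]
contact_force: [0.2, 0.6, -3.1]
grip_width: 0.506
gripper_force: 20.0
```

Call:
jog_arm(deltas=[0.03, 0, 0, -0.015, 0, 0, 0, 0.03, 0, 0, -0.025, 0, 0, 0, 0.03, 0, 0, -0.035, 0, 0, 0, 0.03, 0, 0, -0.045, 0, 0, 0, 0.03, 0, 0, -0.056, 0, 0, 0, 0.03, 0, 0, -0.056, 0, 0, 0, 0.03, 0, 0, -0.056, 0, 0, 0])

```text
clock: 24.6
tcp_pos: [0.5915, -0.0054, 0.0687]
orientation: [-0.0, 0.74, -0.672, -0.0]
contact_force: [-0.2, 0.3, -2.5]
grip_width: 0.505
gripper_force: 20.0
```

Call:
jog_arm(deltas=[0.054, 0, 0, 0, 0, 0, 0, 0.054, 0, 0, 0, 0, 0, 0, 0.054, 0, 0, 0.03, 0, 0, 0, 0.054, 0, 0, 0.07, 0, 0, 0, 0.054, 0, 0, 0.12, 0, 0, 0, 0.054, 0.02, 0.01, 0.16, 0, 0, 0, 0.054, 0.04, 0.0158, 0.2, 0, 0, 0, 0.054, 0.04, 0.0158, 0.24, 0, 0, 0, 0.054, 0.04, 0.0158, 0.24, 0, 0, 0, 0.054, 0.04, 0.0158, 0.24, 0, 0, 0])

```text
clock: 25.6
tcp_pos: [0.6316, 0.0104, 0.3102]
orientation: [-0.002, 0.74, -0.672, 0.001]
contact_force: [0.3, 0.2, -0.7]
grip_width: 0.619
gripper_force: 0.0
```

```bash
python3 - <<'E'
from h import *
im,W=shot('wrist','wrist6'); print(state()['tcp_pos'])
packs(im,W,proj(W,[[.6671,.0014,.074],[.5915,-.0058,.074],[.6745,-.0762,.074],[.5989,-.0834,.074]]),z=.074,r=32)
E
```

```text
[0.63094388 0.01033206 0.30847851]
pack [286.98748872 162.26238848] xy 667.8 -0.0 size 31.9 50.2 yaw 4.7 deg [342.0, 386.5]
pack [356.02505722 162.41124344] xy 591.4 -5.2 size 33.6 52.2 yaw 5.6 deg [457.5, 470.0]
pack [285.16444754  87.57966381] xy 674.9 -76.2 size 33.3 51.0 yaw 5.6 deg [564.0, 572.0]
pack [358.63686523  87.70741817] xy 599.2 -84.5 size 33.6 50.9 yaw 5.5 deg [577.0, 581.0]
```

Call:
jog_arm(deltas=[0.054, -0.01, -0.04, 0.02, 0, 0, -0.05, 0.054, -0.02, -0.085, 0.04, 0, 0, -0.096, 0.054, -0.03, -0.13, 0.06, 0, 0, -0.096, 0.054, -0.05, -0.175, 0.08, 0, 0, -0.096, 0.054, -0.06, -0.22, 0.1, 0, 0, -0.096, 0.054, -0.07, -0.26, 0.111, 0, 0, -0.096, 0.054, -0.08, -0.3, 0.111, 0, 0, -0.096, 0.054, -0.086, -0.34, 0.111, 0, 0, -0.096, 0.054, -0.086, -0.34, 0.111, 0, 0, -0.096, 0.054, -0.086, -0.34, 0.111, 0, 0, -0.096])

```text
clock: 26.65
tcp_pos: [0.5448, -0.3304, 0.4175]
orientation: [-0.001, -0.706, 0.708, 0.002]
contact_force: [0.6, 0.7, -0.1]
grip_width: 0.62
gripper_force: 0.0
```

```bash
python3 - <<'E'
from h import *
print(state()['tcp_pos'],state()['joint_velocities'].round(3)); im,W=shot('wrist','wrist7')
E
```

```text
[ 0.54484217 -0.33036784  0.4174926 ] [ 0.036 -0.017  0.001  0.002 -0.001 -0.001]
```

View pics/wrist7.png

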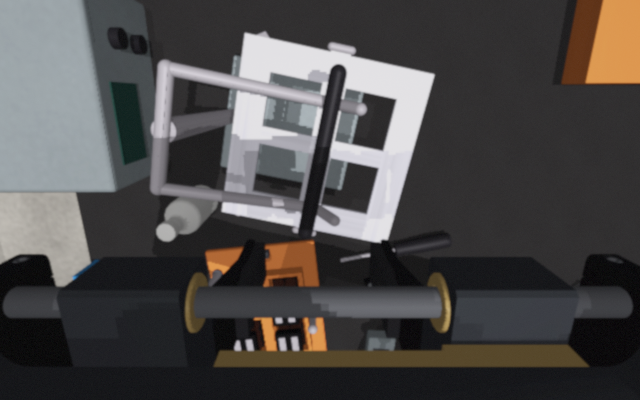

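```bash
python3 - <<'E'
from h import *
W=cam('wrist'); im=cv2.imread('pics/wrist7.png')
g=cv2.cvtColor(im,cv2.COLOR_BGR2GRAY)
# handle centre line per row: dark run near expected column
pts=[]
for v in range(76,226,3):
    u0=338-(v-72)*31/162
    r=g[v,int(u0)-16:int(u0)+17].astype(int); d=np.where(r<38)[0]
    k=d[(abs(d-16)<10)]
    if len(k)>6 and len(k)<18: pts.append((int(u0)-16+k.mean(),v,len(k)))
pts=np.array(pts); print(len(pts),np.median(pts[:,2]))
w=toplane(W,pts[:,:2],.26)[:,:2]
vx,vy,x0,y0=cv2.fitLine(w.astype(np.float32),cv2.DIST_HUBER,0,.001,.001).ravel()
if vy<0: vx,vy=-vx,-vy
print('line',vx,vy,'yaw',np.degrees(np.arctan2(-vx,vy)))
e=toplane(W,[(338.5,65),(306,237)],.26)[:,:2]; print('ends',e.round(4),np.linalg.norm(e[0]-e[1]),'mid',e.mean(0))
print('plate corners',(c:=toplane(W,[(245,34),(434,74),(385,242),(222,212)],.191)[:,:2]).round(4).tolist(),'mid',c.mean(0))
for z in (.247,.252): 
  p=toplane(W,[(165,68),(362,108),(160,188),(330,215)],z)[:,:2]; print(z,p.round(4).tolist())
E
```

```text
26 13.5
line 0.19750227 0.98030245 yaw -11.390936
ends [[ 0.5282 -0.4349]
 [ 0.5557 -0.2859]] 0.15151218098598168 mid [ 0.541979   -0.36041772]
plate corners [[0.6149, -0.4686], [0.4285, -0.4324], [0.4669, -0.2506], [0.6517, -0.2873]] mid [ 0.54049955 -0.35973147]
0.247 [[0.673, -0.4336], [0.5064, -0.4013], [0.6911, -0.3296], [0.5331, -0.303]]
0.252 [[0.671, -0.4332], [0.5071, -0.4014], [0.6887, -0.3309], [0.5333, -0.3048]]
```

The handle runs from (338,65) to (306,237), with the post on its left (+x) side. All four packs read seated in their pockets. I'll grip the handle.

Call:
jog_arm(deltas=[0.06, -0.004, -0.03, -0.02, 0, 0, -0.1, 0.06, -0.004, -0.03, -0.05, 0, 0, -0.197, 0.06, -0.004, -0.03, -0.08, 0, 0, -0.197, 0.06, -0.004, -0.03, -0.11, 0, 0, -0.197, 0.06, -0.004, -0.03, -0.14, 0, 0, -0.197, 0.06, -0.004, -0.03, -0.154, 0, 0, -0.197, 0.06, -0.004, -0.03, -0.154, 0, 0, -0.197, 0.06, -0.004, -0.03, -0.154, 0, 0, -0.197], force=40)

```text
clock: 27.5
tcp_pos: [0.5421, -0.3588, 0.2661]
orientation: [-0.0, -0.635, 0.773, -0.0]
contact_force: [-0.4, 0.3, 0.9]
grip_width: 0.691
gripper_force: 0.0
```

Call:
jog_arm(deltas=[0.004, 0, 0, 0, 0, 0, 0, 0.004, 0, 0, 0, 0, 0, 0, 0.004, 0, 0, 0, 0, 0, 0, 0.004, 0, 0, 0, 0, 0, 0, 0.004, 0, 0, 0, 0, 0, 0, 0.004, 0, 0, 0, 0, 0, 0, 0.004, 0, 0, 0, 0, 0, 0, 0.004, 0, 0, 0, 0, 0, 0])

```text
clock: 28.3
tcp_pos: [0.5418, -0.3598, 0.2655]
orientation: [0.0, -0.634, 0.773, -0.0]
contact_force: [1.8, -1.1, 0.1]
grip_width: 0.15
gripper_force: 40.0
```

Call:
jog_arm(deltas=[0.004, 0, 0, 0.008, 0, 0, 0, 0.004, 0, 0, 0.016, 0, 0, 0, 0.004, 0, 0, 0.024, 0, 0, 0, 0.004, 0, 0, 0.032, 0, 0, 0, 0.004, 0, 0, 0.037, 0, 0, 0, 0.004, 0, 0, 0.037, 0, 0, 0, 0.004, 0, 0, 0.037, 0, 0, 0, 0.004, 0, 0, 0.037, 0, 0, 0])

```text
clock: 29.1
tcp_pos: [0.5412, -0.3595, 0.3019]
orientation: [-0.0, -0.634, 0.773, 0.001]
contact_force: [0.7, -0.1, -4.2]
grip_width: 0.148
gripper_force: 39.9
```

Call:
jog_arm(deltas=[0.004, -0.015, 0.003, 0, 0, 0, 0, 0.004, -0.03, 0.006, 0, 0, 0, 0, 0.004, -0.045, 0.009, 0, 0, 0, 0, 0.004, -0.06, 0.012, 0, 0, 0, 0, 0.004, -0.075, 0.015, 0, 0, 0, 0, 0.004, -0.09, 0.018, 0, 0, 0, 0, 0.004, -0.105, 0.021, 0, 0, 0, 0, 0.004, -0.12, 0.024, 0, 0, 0, 0, 0.004, -0.13, 0.026, 0, 0, 0, 0, 0.004, -0.13, 0.026, 0, 0, 0, 0])

```text
clock: 30.1
tcp_pos: [0.4104, -0.3334, 0.3028]
orientation: [0.0, -0.634, 0.773, 0.0]
contact_force: [0.1, -0.3, -3.8]
grip_width: 0.149
gripper_force: 39.9
```

Call:
jog_arm(deltas=[0.004, 0, 0.025, 0, 0, 0, 0, 0.004, 0, 0.05, 0, 0, 0, 0, 0.004, 0, 0.08, 0, 0, 0, 0, 0.004, 0, 0.11, 0, 0, 0, 0, 0.004, 0, 0.14, 0, 0, 0, 0.04, 0.004, 0, 0.17, 0, 0, 0, 0.1, 0.004, 0.01, 0.2, 0, 0, 0, 0.15, 0.004, 0.03, 0.225, 0, 0, 0, 0.2, 0.004, 0.05, 0.245, 0, 0, 0, 0.25, 0.004, 0.08, 0.26, 0, 0, 0, 0.294])

```text
clock: 31.1
tcp_pos: [0.4921, -0.0721, 0.3031]
orientation: [-0.0, 0.742, -0.671, 0.0]
contact_force: [-0.3, 0.2, -3.4]
grip_width: 0.146
gripper_force: 40.1
```

Call:
jog_arm(deltas=[0.004, 0.03, 0.01, 0, 0, 0, 0, 0.004, 0.06, 0.02, 0, 0, 0, 0, 0.004, 0.09, 0.027, 0, 0, 0, 0, 0.004, 0.115, 0.032, 0, 0, 0, 0, 0.004, 0.1405, 0.032, -0.02, 0, 0, 0, 0.004, 0.1405, 0.032, -0.045, 0, 0, 0, 0.004, 0.1405, 0.032, -0.07, 0, 0, 0, 0.004, 0.1405, 0.032, -0.09, 0, 0, 0, 0.004, 0.1405, 0.032, -0.09, 0, 0, 0, 0.004, 0.1405, 0.032, -0.09, 0, 0, 0])

```text
clock: 32.1
tcp_pos: [0.6328, -0.0416, 0.2126]
orientation: [0.0, 0.741, -0.672, 0.0]
contact_force: [-0.3, 1.2, -2.7]
grip_width: 0.145
gripper_force: 40.1
```

```bash
python3 - <<'E'
from h import *
print(state()['tcp_pos'],state()['orientation'])
a,P=shot('scene'); b,Q=shot('side')
f=lambda im,x,y,w,h,s:cv2.resize(im[y:y+h,x:x+w],None,fx=s,fy=s,interpolation=cv2.INTER_CUBIC)
cv2.imwrite('pics/m3.png',np.hstack([f(a,190,170,160,150,2.5),f(b,300,190,160,150,2.5)]))
E
```

```text
[ 0.63282681 -0.04164341  0.21262869] [ 2.25053211e-04  7.40736677e-01 -6.71795356e-01  3.53699408e-04]
```

View pics/m3.png

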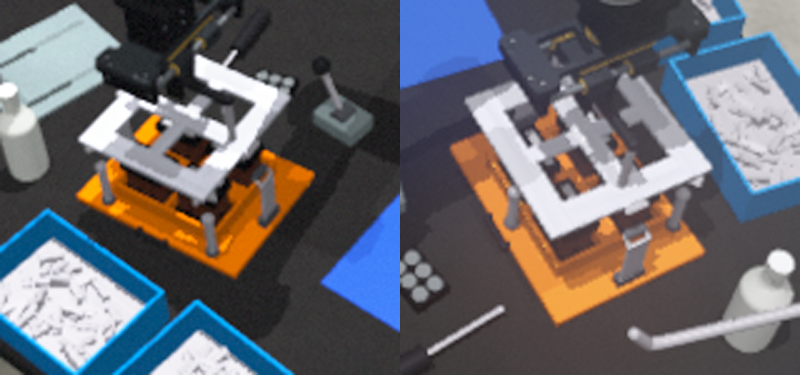

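The plate hangs level and squarely over the fixture, and all four packs are below it. I'll check its corners before lowering.

```bash
python3 - <<'E'
from h import *
P=cam('scene');Q=cam('side')
f=np.array([.632,-.042]);th=np.deg2rad(5.6);R=np.array([[np.cos(th),-np.sin(th)],[np.sin(th),np.cos(th)]])
for n,p,o,uv in [('scene',P,(190,170),[(80,140),(291,97),(198,200)]),('side',Q,(300,190),[(712-400,165),(548-400,238),(466-400,100)])]:
    for u in uv:
        w=toplane(p,np.array(u)/2.5+o,.137)[0,:2]; print(n,w.round(4),((w-f)@R*1000).round(1))
# known check: ball b0,b- seen
for n,X in dict(bm=(.08,-.082),bp=(.08,.082)).items():
    w=f+R@np.array(X); print(n,(proj(P,[*w,.078])[0]-[190,170])*2.5,(proj(Q,[*w,.078])[0]-[300,190])*2.5+[400,0])
E
```

```text
scene [ 0.7385 -0.117 ] [ 98.6 -85.1]
scene [0.5313 0.0451] [-91.7  96.5]
scene [0.7241 0.0598] [101.6  92.3]
side [ 0.7368 -0.1249] [ 96.2 -92.7]
side [ 0.5447 -0.1431] [-96.8 -92.1]
side [0.5316 0.0396] [-92.  91.]
bm [ 99.32822557 162.59375203] [682.31397211 193.69007942]
bp [206.10286008 215.2066816 ] [600.71602625  84.02527264]
```

Call:
jog_arm(deltas=[0.004, 0, 0, -0.006, 0, 0, 0, 0.004, 0, 0, -0.012, 0, 0, 0, 0.004, 0, 0, -0.018, 0, 0, 0, 0.004, 0, 0, -0.023, 0, 0, 0, 0.004, 0, 0, -0.027, 0, 0, 0, 0.004, 0, 0, -0.03, 0, 0, 0, 0.004, 0, 0, -0.03, 0, 0, 0])

```text
clock: 32.9
tcp_pos: [0.632, -0.0415, 0.1824]
orientation: [0.0, 0.741, -0.672, -0.0]
contact_force: [-0.4, -0.2, -3.0]
grip_width: 0.15
gripper_force: 40.1
```

Call:
jog_arm(deltas=[0.004, 0, 0, -0.002, 0, 0, 0, 0.004, 0, 0, -0.004, 0, 0, 0, 0.004, 0, 0, -0.006, 0, 0, 0, 0.004, 0, 0, -0.006, 0, 0, 0])

```text
clock: 33.3
tcp_pos: [0.6326, -0.0415, 0.1791]
orientation: [-0.001, 0.741, -0.671, 0.001]
contact_force: [-2.6, 3.2, 7.1]
grip_width: 0.152
gripper_force: 40.1
```

Call:
jog_arm(deltas=[0.004, 0, 0, -0.002, 0, 0, 0, 0.004, 0, 0, -0.004, 0, 0, 0, 0.004, 0, 0, -0.006, 0, 0, 0, 0.004, 0, 0, -0.006, 0, 0, 0])

```text
clock: 33.7
tcp_pos: [0.6341, -0.0412, 0.1778]
orientation: [-0.003, 0.742, -0.67, 0.004]
contact_force: [-6.5, 6.5, 19.2]
grip_width: 0.146
gripper_force: 40.5
```

Call:
jog_arm(deltas=[0.004, 0, 0, 0.007, 0, 0, 0, 0.004, 0, 0, 0.007, 0, 0, 0, 0.004, 0, 0, 0.007, 0, 0, 0])

```text
clock: 34.0
tcp_pos: [0.6324, -0.0415, 0.1788]
orientation: [-0.0, 0.741, -0.672, 0.001]
contact_force: [-3.4, 3.4, 7.4]
grip_width: 0.148
gripper_force: 40.1
```

```bash
python3 - <<'E'
from h import *
print(state()['tcp_pos'],state()['contact_force'],state()['moment'])
a,P=shot('scene'); b,Q=shot('side')
f=lambda im,x,y,w,h,s:cv2.resize(im[y:y+h,x:x+w],None,fx=s,fy=s,interpolation=cv2.INTER_CUBIC)
cv2.imwrite('pics/m4.png',np.hstack([f(a,215,200,100,120,4),f(b,330,220,100,120,4)]))
E
```

```text
[ 0.63243065 -0.04152557  0.1787588 ] [-3.41434962  3.40911828  7.44054057] [0.74649987 0.65036902 0.02764329]
```

View pics/m4.png

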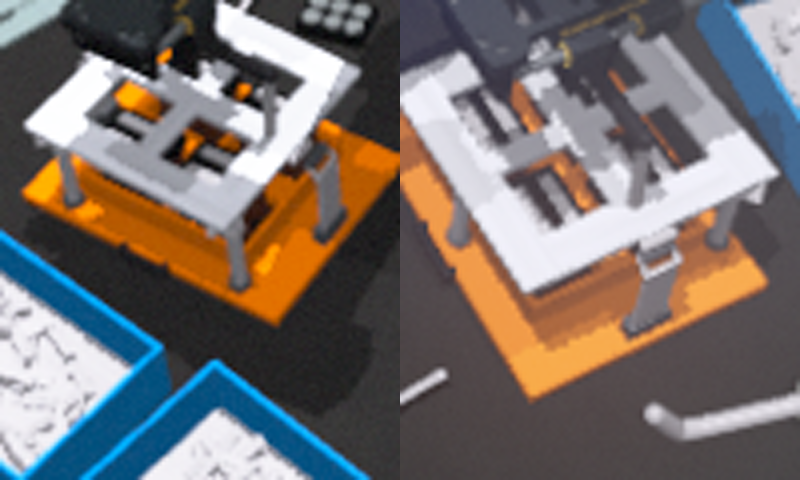

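Call:
jog_arm(deltas=[0.004, 0, 0, 0.004, 0, 0, 0, 0.004, -0.002, 0.002, 0.004, 0, 0, 0, 0.004, -0.002, 0.002, 0.001, 0, 0, 0, 0.004, -0.002, 0.002, 0, 0, 0, 0, 0.004, -0.002, 0.002, 0, 0, 0, 0])

```text
clock: 34.6
tcp_pos: [0.6298, -0.0391, 0.1772]
orientation: [0.0, 0.741, -0.672, -0.0]
contact_force: [-1.3, 3.7, 0.6]
grip_width: 0.143
gripper_force: 40.0
```

Call:
jog_arm(deltas=[0.004, -0.001, 0.001, 0, 0, 0, 0, 0.004, -0.001, 0.001, 0, 0, 0, 0, 0.004, -0.001, 0.001, 0, 0, 0, 0])

```text
clock: 34.9
tcp_pos: [0.6291, -0.0385, 0.1776]
orientation: [-0.0, 0.741, -0.672, 0.0]
contact_force: [0.0, 3.3, 0.7]
grip_width: 0.143
gripper_force: 40.0
```

Call:
jog_arm(deltas=[0.004, -0.001, 0.001, 0, 0, 0, 0, 0.004, -0.001, 0.001, 0, 0, 0, 0, 0.004, -0.001, 0.001, 0, 0, 0, 0])

```text
clock: 35.2
tcp_pos: [0.6278, -0.038, 0.1772]
orientation: [0.0, 0.741, -0.672, -0.0]
contact_force: [1.0, -0.0, -1.4]
grip_width: 0.142
gripper_force: 40.0
```

Call:
jog_arm(deltas=[0.004, 0.0005, 0, -0.001, 0, 0, 0, 0.004, 0.0005, 0, -0.002, 0, 0, 0, 0.004, 0.0005, 0, -0.003, 0, 0, 0, 0.004, 0.0005, 0, -0.003, 0, 0, 0])

```text
clock: 35.6
tcp_pos: [0.6286, -0.0373, 0.1754]
orientation: [-0.0, 0.741, -0.672, 0.0]
contact_force: [-2.7, 4.2, 4.0]
grip_width: 0.148
gripper_force: 40.1
```

Call:
jog_arm(deltas=[0.004, 0, 0, -0.001, 0, 0, 0, 0.004, 0, 0, -0.002, 0, 0, 0, 0.004, 0, 0, -0.003, 0, 0, 0, 0.004, 0, 0, -0.003, 0, 0, 0])

```text
clock: 36.0
tcp_pos: [0.6286, -0.0384, 0.1709]
orientation: [0.0, 0.74, -0.672, 0.0]
contact_force: [1.8, -0.5, -2.8]
grip_width: 0.148
gripper_force: 40.0
```

Call:
jog_arm(deltas=[0.004, 0, 0, -0.001, 0, 0, 0, 0.004, 0, 0, -0.002, 0, 0, 0, 0.004, 0, 0, -0.002, 0, 0, 0])

```text
clock: 36.3
tcp_pos: [0.629, -0.0386, 0.1704]
orientation: [-0.0, 0.741, -0.672, 0.001]
contact_force: [1.9, -4.0, 2.8]
grip_width: 0.152
gripper_force: 40.0
```

Call:
jog_arm(deltas=[0.004, 0, 0, -0.001, 0, 0, 0, 0.004, 0, 0, -0.002, 0, 0, 0, 0.004, 0, 0, -0.002, 0, 0, 0])

```text
clock: 36.6
tcp_pos: [0.6297, -0.0391, 0.1699]
orientation: [-0.0, 0.741, -0.672, 0.002]
contact_force: [-0.0, -5.0, 7.4]
grip_width: 0.15
gripper_force: 40.1
```

Call:
jog_arm(deltas=[0.04, 0, 0, 0, 0, 0, 0, 0.04, 0, 0, 0, 0, 0, 0, 0.04, 0, 0, 0, 0, 0, 0, 0.04, 0, 0, 0, 0, 0, 0])

```text
clock: 37.0
tcp_pos: [0.628, -0.0373, 0.1668]
orientation: [0.0, 0.741, -0.672, -0.001]
contact_force: [0.9, 1.0, -0.1]
grip_width: 0.409
gripper_force: 0.0
```

Call:
jog_arm(deltas=[0.04, 0, 0, 0.03, 0, 0, 0, 0.04, 0, 0, 0.07, 0, 0, 0, 0.04, 0, 0, 0.12, 0, 0, 0, 0.04, 0, 0.03, 0.17, 0, 0, 0, 0.04, 0, 0.07, 0.19, 0, 0, 0, 0.04, 0, 0.07, 0.19, 0, 0, 0, 0.04, 0, 0.07, 0.19, 0, 0, 0])

```text
clock: 37.7
tcp_pos: [0.6283, 0.0336, 0.3575]
orientation: [-0.0, 0.741, -0.671, -0.0]
contact_force: [-0.4, 0.8, -1.0]
grip_width: 0.46
gripper_force: 0.0
```

```bash
python3 - <<'E'
from h import *
print(state()['tcp_pos'])
a,P=shot('scene'); b,Q=shot('side'); w,W=shot('wrist','wrist8')
f=lambda im,x,y,w,h,s:cv2.resize(im[y:y+h,x:x+w],None,fx=s,fy=s,interpolation=cv2.INTER_CUBIC)
cv2.imwrite('pics/m5.png',np.hstack([f(a,215,190,100,130,4),f(b,330,210,100,130,4)]))
cv2.imwrite('pics/a5.png',a);cv2.imwrite('pics/b5.png',b)
E
```

```text
[0.62826671 0.03363706 0.35751076]
```

View pics/m5.png

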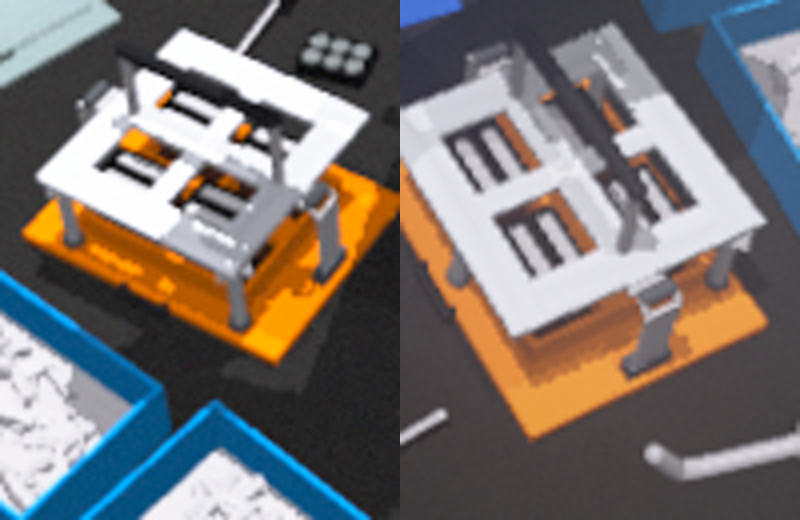

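View pics/wrist8.png

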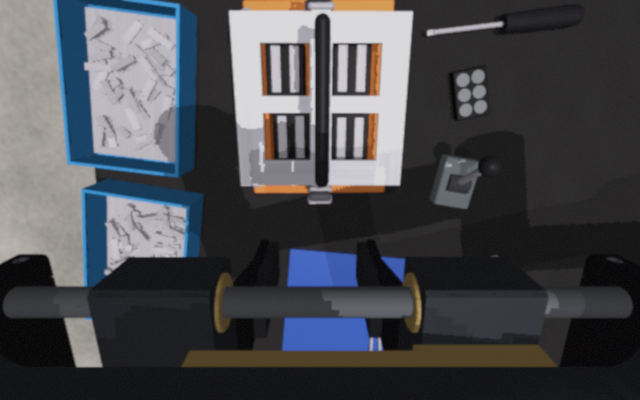

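```bash
python3 - <<'E'
from h import *
P=cam('scene');Q=cam('side');W=cam('wrist')
def white(im,roi):
    g=cv2.cvtColor(im,cv2.COLOR_BGR2HSV)
f=np.array([.6305,-.0405]);th=np.deg2rad(5.6);R=np.array([[np.cos(th),-np.sin(th)],[np.sin(th),np.cos(th)]])
ps=[p[0]@np.c_[p[1],p[2]] for p in (P,Q,W)]
S=lambda x,y:(215+x/4,190+y/4); D=lambda x,y:(330+(x-400)/4,210+y/4)
def tri(obs):
    A=[]
    for p,(u,v) in obs: A+= [u*p[2]-p[0], v*p[2]-p[1]]
    X=np.linalg.svd(np.array(A))[2][-1]; return X[:3]/X[3]
for n,s,d,w in [('+x-y',S(38,178),D(765,220),(230,12)),('+x+y',S(255,272),D(618,26),(239,185)),('-x-y',S(185,28),D(515,335),(411,11)),('-x+y',S(368,118),None,(400,185)),
  ('h-y',S(122,50),D(640,205),(322,18)),]:
    ob=[(ps[0],s),(ps[2],w)]+([(ps[1],d)] if d else [])
    X=tri(ob); print(n,X.round(4),((X[:2]-f)@R*1000).round(1), 'sc+wr',tri(ob[:2]).round(4))
c=toplane(W,[(230,12),(411,11),(400,185),(239,185)],.095)[:,:2]; print(c.mean(0),np.linalg.norm(c-np.roll(c,1,0),axis=1),np.degrees(np.arctan2(*(c[0]-c[1])[::-1])),np.degrees(np.arctan2(*(c[3]-c[2])[::-1])))
E
```

```text
+x-y [ 0.7354 -0.1231  0.0914] [ 96.3 -92.5] sc+wr [ 0.7337 -0.1242  0.0886]
+x+y [0.7142 0.066  0.0895] [93.7 97.8] sc+wr [0.7102 0.0697 0.0905]
-x-y [ 0.5456 -0.1421  0.0918] [-94.4 -92.8] sc+wr [ 0.5421 -0.144   0.0869]
-x+y [0.5259 0.0425 0.0822] [-96.   92.8] sc+wr [0.5259 0.0425 0.0822]
h-y [ 0.6368 -0.1159  0.1549] [ -1.1 -75.6] sc+wr [ 0.6362 -0.1147  0.1558]
[ 0.63136586 -0.04192445] [0.18476702 0.18790484 0.1860679  0.19245227] 5.901322988273228 5.501329151630118
```

The plate looks level and centred, and its heights agree with home once the known triangulation bias is allowed for. To be sure, I'll press lightly on the handle with closed fingers and read the contact height. Home puts contact at TCP z of about 0.196.

Call:
jog_arm(deltas=[0, 0.0025, -0.03, -0.02, 0, 0, 0, 0, 0.0025, -0.074, -0.04, 0, 0, 0, 0, 0.0025, -0.074, -0.08, 0, 0, 0, 0, 0.0025, -0.074, -0.11, 0, 0, 0, 0, 0.0025, -0.074, -0.14, 0, 0, 0, 0, 0.0025, -0.074, -0.153, 0, 0, 0, 0, 0.0025, -0.074, -0.157, 0, 0, 0, 0, 0.0025, -0.074, -0.16, 0, 0, 0, 0, 0.0025, -0.074, -0.16, 0, 0, 0])

```text
clock: 38.75
tcp_pos: [0.6316, -0.0417, 0.1986]
orientation: [-0.001, 0.741, -0.672, 0.001]
contact_force: [0.6, 1.2, 0.5]
grip_width: 0.003
gripper_force: 0.0
```

Call:
jog_arm(deltas=[0, 0, 0, -0.001, 0, 0, 0, 0, 0, 0, -0.002, 0, 0, 0, 0, 0, 0, -0.003, 0, 0, 0, 0, 0, 0, -0.003, 0, 0, 0])

```text
clock: 39.15
tcp_pos: [0.6318, -0.0417, 0.1964]
orientation: [-0.001, 0.741, -0.672, 0.001]
contact_force: [-0.2, 1.2, 4.1]
grip_width: 0.007
gripper_force: 2.5
```

Call:
jog_arm(deltas=[0, 0, 0, -0.001, 0, 0, 0, 0, 0, 0, -0.003, 0, 0, 0, 0, 0, 0, -0.004, 0, 0, 0, 0, 0, 0, -0.004, 0, 0, 0])

```text
clock: 39.55
tcp_pos: [0.6331, -0.042, 0.1957]
orientation: [-0.002, 0.741, -0.671, 0.003]
contact_force: [-2.8, -0.6, 14.1]
grip_width: 0.003
gripper_force: 7.3
```

Contact came at 0.196, and the plate held firm under 14 N, so it is home. I'll lift off and look at the switch.

Call:
jog_arm(deltas=[0, 0, 0, 0.03, 0, 0, 0, 0, 0, 0, 0.08, 0, 0, 0, 0, -0.04, 0.02, 0.11, 0, 0, -0.05, 0, -0.08, 0.045, 0.11, 0, 0, -0.098, 0, -0.12, 0.07, 0.11, 0, 0, -0.098, 0, -0.16, 0.09, 0.11, 0, 0, -0.098, 0, -0.191, 0.112, 0.11, 0, 0, -0.098, 0, -0.191, 0.112, 0.11, 0, 0, -0.098, 0, -0.191, 0.112, 0.11, 0, 0, -0.098])

```text
clock: 40.45
tcp_pos: [0.4396, 0.0708, 0.3011]
orientation: [-0.001, 0.707, -0.707, 0.0]
contact_force: [0.0, 0.4, -0.8]
grip_width: 0.007
gripper_force: 0.0
```

```bash
python3 - <<'E'
from h import *
s=state();print(s['tcp_pos'],s['orientation'])
im,W=shot('wrist','wrist9')
u=proj(W,[[.43,.035,.03]])[0].astype(int); print(u)
x,y=max(u[0]-80,0),max(u[1]-75,0); print(x,y)
cv2.imwrite('pics/m6.png',cv2.resize(im[y:y+120,x:x+160],None,fx=5,fy=5,interpolation=cv2.INTER_CUBIC))
E
```

```text
[0.43961965 0.07078437 0.30108675] [-7.47119391e-04  7.07414895e-01 -7.06798101e-01  2.30158313e-04]
[326 137]
246 62
```

View pics/m6.png

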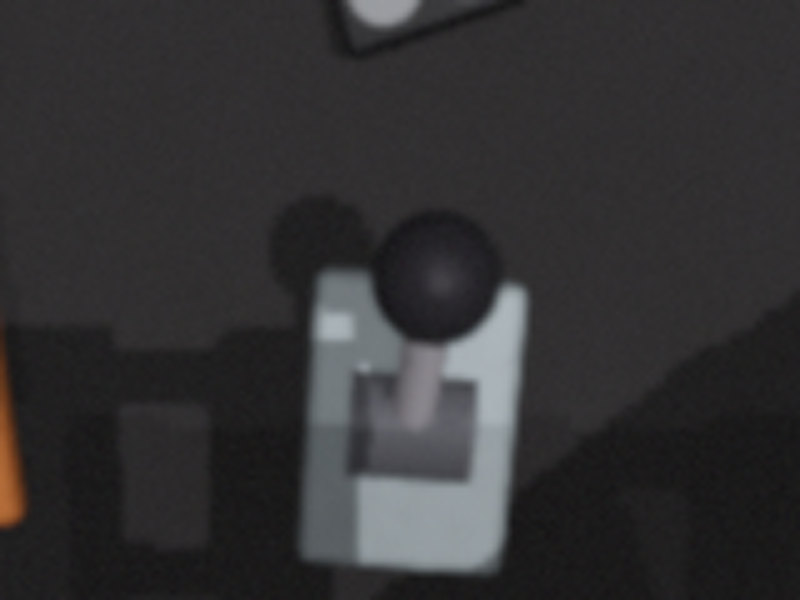

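The lever leans towards world -y, with its knob at crop pixel (438,275). The base corners in the crop are (317,270), (527,287), (498,572) and (300,562).

```bash
python3 - <<'E'
from h import *
W=cam('wrist'); S=lambda p:np.array(p)/5+[246,62]
c=toplane(W,S([(317,270),(527,287),(498,572),(300,562)]),.025)[:,:2]
print(c.round(4),c.mean(0),np.linalg.norm(c-np.roll(c,1,0),axis=1))
for i,j in ((0,3),(1,2)): print(np.degrees(np.arctan2(*(c[j]-c[i])[::-1])))
k=toplane(W,S((438,275)),.092)[0,:2]; print('knob',k, c.mean(0)-k,np.degrees(np.arctan2(*(c.mean(0)-k)[::-1])))
E
```

```text
[[0.45   0.0105]
 [0.4008 0.0143]
 [0.4059 0.0827]
 [0.4547 0.0802]] [0.42784149 0.04694197] [0.06987338 0.0494164  0.06855105 0.04881477]
86.21118562756956
85.70664763807117
knob [0.4247991 0.0081366] [0.00304239 0.03880537] 85.51711145352392
```

Call:
jog_arm(deltas=[0, -0.008, -0.05, 0, 0, 0, 0, 0, -0.0155, -0.102, -0.01, 0, 0, 0, 0, -0.0155, -0.102, -0.06, 0, 0, 0, 0, -0.0155, -0.102, -0.11, 0, 0, 0, 0, -0.0155, -0.102, -0.16, 0, 0, 0, 0, -0.0155, -0.102, -0.201, 0, 0, 0, 0, -0.0155, -0.102, -0.201, 0, 0, 0])

```text
clock: 41.2
tcp_pos: [0.421, -0.0336, 0.0946]
orientation: [-0.006, -0.706, 0.709, 0.004]
contact_force: [-0.5, -0.2, -0.3]
grip_width: 0.003
gripper_force: 0.0
```

Call:
jog_arm(deltas=[0, 0.001, 0.01, 0, 0, 0, 0, 0, 0.001, 0.02, 0, 0, 0, 0, 0, 0.002, 0.03, 0, 0, 0, 0, 0, 0.003, 0.04, 0, 0, 0, 0, 0, 0.004, 0.05, 0, 0, 0, 0, 0, 0.005, 0.06, 0, 0, 0, 0, 0, 0.005, 0.07, 0, 0, 0, 0, 0, 0.006, 0.08, 0, 0, 0, 0, 0, 0.006, 0.09, 0, 0, 0, 0, 0, 0.006, 0.09, 0, 0, 0, 0])

```text
clock: 42.2
tcp_pos: [0.4309, 0.0596, 0.0995]
orientation: [-0.0, 0.707, -0.707, 0.0]
contact_force: [0.1, 0.0, -0.0]
grip_width: 0.004
gripper_force: 0.0
```

Call:
jog_arm(deltas=[0, 0, 0.003, 0, 0, 0, 0, 0, 0, 0.006, 0, 0, 0, 0, 0, 0, 0.008, 0, 0, 0, 0, 0, 0, 0.008, 0, 0, 0, 0])

```text
clock: 42.6
tcp_pos: [0.4297, 0.0629, 0.0993]
orientation: [-0.004, -0.707, 0.707, -0.001]
contact_force: [5.8, -16.8, -0.1]
grip_width: 0.004
gripper_force: 7.6
```

Call:
jog_arm(deltas=[0, 0, -0.01, 0, 0, 0, 0, 0, 0, -0.03, 0, 0, 0, 0, 0, 0, -0.05, 0.03, 0, 0, 0, 0, 0, -0.05, 0.08, 0, 0, 0, 0, 0, -0.05, 0.13, 0, 0, 0, 0, 0, -0.02, 0.18, 0, 0, 0, 0, 0, 0.01, 0.2, 0, 0, 0, 0, 0, 0.01, 0.2, 0, 0, 0, 0, 0, 0.01, 0.2, 0, 0, 0])

```text
clock: 43.5
tcp_pos: [0.4301, 0.0768, 0.2997]
orientation: [0.001, -0.707, 0.707, 0.0]
contact_force: [-0.4, -1.1, -0.4]
grip_width: 0.004
gripper_force: 0.0
```

```bash
python3 - <<'E'
from h import *
print(state()['tcp_pos'])
im,W=shot('wrist','w10'); g=cv2.cvtColor(im,cv2.COLOR_BGR2GRAY)
print('expect on/off',proj(W,[[.4307,.085,.092],[.425,.009,.092]]).round(0))
a,P=shot('side'); 
for n,p,i in (('wrist',W,im),('side',P,a)):
    for X in ([.4307,.085,.092],[.425,.009,.092]):
        u,v=proj(p,X)[0].astype(int); print(n,(u,v),i[v-2:v+3,u-2:u+3].mean((0,1)).round())
e=toplane(W,[(u,v) for u,v in []] or [(0,0)],.095)
# plate corners predicted at home vs image brightness
f=np.array([.6313,-.042]);th=np.deg2rad(5.6);R=np.array([[np.cos(th),-np.sin(th)],[np.sin(th),np.cos(th)]])
for X in ((-90,-88),(-90,88),(90,-88),(90,88)):
    u,v=proj(P,[*(f+R@np.array(X)/1000),.095])[0].astype(int); print('plate',(u,v),a[v,u])
E
```

```text
[0.43014494 0.07681152 0.29967634]
expect on/off [[317. 187.]
 [323. 111.]]
wrist (np.int64(317), np.int64(186)) [28. 25. 26.]
wrist (np.int64(323), np.int64(111)) [89. 87. 83.]
side (np.int64(285), np.int64(237)) [69. 46. 45.]
side (np.int64(292), np.int64(260)) [104.  93.  93.]
plate (np.int64(359), np.int64(291)) [251 243 244]
plate (np.int64(326), np.int64(239)) [156 145 145]
plate (np.int64(418), np.int64(264)) [250 241 242]
plate (np.int64(382), np.int64(217)) [249 240 240]
```

```bash
python3 -c "
from station import ticket; print(ticket.hand_in())"
```

```text
the job is handed in; nothing more can be done
None
```

I handed the job in at about 44 s on the clock: the holder is on the table, all four packs stand in pockets, the plate is seated home on the balls and released, and the switch lever is fully on; the judge returned no verdict.

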